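Clip the desiccant cartridge into the optics carrier

TASK

The optics carrier is about to be closed: snap the large desiccant cartridge into the two spring clips on its floating deck, fully home in both, with the slim breather nose pointing at the brass-ringed optic. The deck rides on soft mounts and must never be pushed right down onto its stops, so do not force both clips at once: press the tube in one end after the other. Do not touch the optic, and leave the small cartridge and everything else on the bench where it lies.

Things in the scene. Friction and masses are not known exactly. Their poses are not given: they have to be found in the camera images.
- cartridge: large desiccant cartridge, 146 mm, 0.14 kg: aluminium tube 28 mm diameter, 102 mm long, paper band, between two dark hexagonal caps (14 mm long, 36 mm across flats), slim ribbed breather nose (16 mm long, 15 mm diameter) at one end. Origin on the axis midway between the caps; x along it towards the nose. Starts lying on the bench in any direction, axis level, 18 mm up
- tube_front (a point): point on the large cartridge's axis, 40 mm from its origin towards the nose: belongs in the front clip
- tube_rear (a point): point on the large cartridge's axis, 40 mm from its origin away from the nose: belongs in the rear clip
- carrier: white tray of the optics carrier, 350 x 180 mm, rim 18 mm high, fixed to the bench. Origin at the centre of its underside; x along its length, from the clips towards the optic. Over it floats an aluminium deck, 316 x 146 mm, its top 40 mm above the bench at rest; clips and optic stand on the deck
- deck (a joint): how far the deck has sunk on its guided soft mounts (m): about 0 at rest, growing downwards, stops at 0.018. It moves straight down and springs back, 1 N per mm. Pressing over one clip snaps it in at 8 to 13 N, so the deck first sinks 9 to 14 mm and the tube must be followed down, below its resting height; both clips at once take over 17 N and put the deck on its stops
- clip_front (a point): seat of the front clip (nearer the optic): where the tube's axis lies when home, 30 mm above the deck top; axes as the carrier's, z up; sinks with the deck. The clip is a C of two sprung jaws, 12 mm long along the tube, open upwards, lips 23 mm apart, their tops 13 mm above the seat. A tube laid on the lips stays there, axis 18 mm above the seat; some 6 mm lower the jaws give and it snaps in
- clip_rear (a point): seat of the rear clip, 80 mm from the front one, away from the optic; same shape and axes. Between the clips 68 mm are clear, to the deck 30 mm below the axis. The tube has 5 mm of play lengthwise either way before an end cap meets a clip. With one end home and the other still on its lips the tube leans about 13 degrees, the home end up to 2 mm above its seat
- optic: fragile optic in a round brass mount with black disc and spokes, 108 mm diameter over its lugs, 40 mm high at the hub, fixed on the deck 125 mm beyond the front clip. Origin at the centre of its underside, on the deck top. Not to be touched
- small_cartridge: a smaller cartridge of the same make, 100 mm long, tube 20 mm in diameter, caps 26 mm across flats: belongs to another carrier, leave it. Origin on its axis midway between the caps, x towards its nose
- dust_cap: round black plastic dust cap, 104 mm diameter, 12 mm high; bystander. Origin under its centre
- jar: white plastic jar, 44 mm diameter, 62 mm high; bystander. Origin under its centre
- dish0: round metal dish with lid, 51 mm diameter, 20 mm high; bystander. Origin under its centre
- dish1: another such dish; bystander
- dish2: another such dish; bystander
- spare_ring: flat brass ring, 90 mm outside diameter, 6 mm high; bystander. Origin under its centre
- tweezers: steel tweezers, 120 mm long, 10 mm high, lying flat; bystander. Origin under the middle
- driver: screwdriver with black handle, 160 mm long, lying; bystander
Things that resemble listed ones, but are neither listed nor needed, are in the scene too. What is shaped like the cartridge but blue or pink is not meant.

How it is judged:
By the outcome, as a careful person would: the job done as asked, in the order asked, and still so for the second after the job is handed in, with the robot touching nothing.
It also fails if it takes over 58 s, if anything falls off the work surface, if the arm or the gripper's body presses on something with over 40 N, if the wrist force passes 120 N, or if a joint passes its speed limit or range.

ROBOT

A 6-joint arm with a two-finger parallel gripper is mounted at the origin on the work surface. World frame = base frame: x ahead of the robot, y to its left, z up, the work surface at z = 0. Lengths are in m, angles in rad, forces in N, time in s.
With the tool pointing down it reaches from about 0.35 to 0.775 m from the base axis. Payload 5.5 kg.
Tool frame: the origin (TCP) lies at the very end of the fingers, on their centre line; the grasp point (between the pads) lies 19 mm behind it; z points along the fingers, y is the line along which they close (so a half turn about z gives the same grasp; the last joint's range is limited). The gripper opens to 85 mm and grips with 20 to 120 N. Pads are 22 mm wide; open, the fingers measure 114 mm over their backs; the gripper's body (76 mm by 85 mm) begins 54 mm behind the grasp point. The pads swing forward as they close: fully open they stand 13 mm farther back than shut.
Start: joints at [1.09, 0.313, 0.046, 1.304, 0, 1.431], TCP at [0.192, 0.542, 0.231] pointing down, gripper open.
Joint ranges: [-2.76, 2.76], [-0.86, 1.69], [-1.03, 1.26], [-2.2, 2.34], [-1.47, 1.5], [-3.14, 3.14]. Speed limits (rad/s): [2.57, 2.57, 3.14, 3.14, 3.14, 3.14].

INTERFACE

Orientations are given as a unit quaternion [x, y, z, w].
In Python, from bench import robot gives the robot as it stands. The module is installed in compiled form; this text tells all that it offers.
- The arm moves only by the shell command python3 -m creep 'ROWS' [OPENING] [FORCE]. ROWS is JSON, a list that holds one entry, the list of rows, each a list of 6 numbers: the shift along the world's x, y, z in mm, then the turn, a rotation vector about the world's x, y, z in degrees. A call has 1 to 8 rows; each row shifts and turns the commanded pose from where the row before left it; what a row does not reach is not made up. A row lasts 1/8 s, in which the tool goes at most 62.5 mm and 10.7 degrees, less where a joint would pass 70% of its speed; a pose out of reach is approached as far as the arm can. A call with a gripper value outside its range is refused whole. OPENING is the opening, from 0 (shut) to 1 (fully open), set as the call begins (- or left out, the last holds). The fingers move at their own pace and stop on an object; FORCE is the grip in N (left out, the last holds). Time passes only in rows, so rows that do not move let the fingers close. It gives the time, the measured TCP pose, the force, the opening and the grip force at its end, in the units of the state.
- robot.observe(): the state, without advancing time (a new reading comes with each control period).
- robot.grab_frame(name): name is "side" or "top"; returns the picture (384x512x3 uint8, blue, green, red); there is no depth.
- robot.calibration(name): a dict with "camera_matrix" (3x3 intrinsics, pixels), "view" (4x4, takes a point from world to camera coordinates). Camera axes: x right, y down, z forward; pixel columns grow to the right and rows downward; lengths in m; the calibration is good to about 2 mm. A picture is of the moment at which its call begins. calibration takes no time and is no camera call.
- robot.finish_job(): hands the job in; it is judged then, once.
Trained networks look in the newest picture that a camera, given by its name, has taken for a name from the list of things; names that differ only in an ending like _2 or _b are one class to them, and where a whole thing is asked for, a point or a joint stands for the part that bears it (a point fixed in the world has none). Each returns a list of dicts, best first, with "p" (0 to 1); they miss things now and then, are a little off and sometimes report something else, mostly with a low value. They report only what shows in the picture. A call takes as long as a camera call. They do not tell look-alikes from the thing itself.
- robot.boxes_of(name, camera): "centre" ([x, y, z] in m, in world coordinates, good to about 4 mm: the middle of the surface that is visible of it).
- robot.trace(name, camera): "pixels" (384x512 bool, what is visible of it).
The state is a dict: "t": time; "qpos": joint angles; "qvel": joint speeds; "effort": joint torques, N m; "tcp_pos": TCP position; "ee_rot": TCP orientation; "ft_force": force on the tool from outside, world axes, zero at the start; "torque": the same for the moment, N m; "gripper_width": finger opening in m; "grasp_force": force on a finger pad.
Only numpy, scipy, OpenCV 4.12 (cv2) and the standard library are available. Lean on these libraries where they do the work, as an engineer would, in place of code of your own. Each camera call takes 0.05 s, during which the arm holds its last target. There are 200 camera calls.

## Working session

There is one attempt and no reset: what is moved stays moved. The work goes in short steps, Python scripts to look and compute and a shell command to move; the robot and the scene stay as the last step left them, time stands still between calls to the robot, and variables do not carry over. Pictures are saved under pics/ and viewed, at most 10 in all, crops included, and the job is handed in when it is done.

```bash
mkdir -p pics; python3 - <<'E'
from bench import robot
import cv2
for n in("top","side"):
    im=robot.grab_frame(n); cv2.imwrite(f"pics/{n}0.png",im)
    c=robot.calibration(n); print(n,c["camera_matrix"].tolist(),c["view"].round(4).tolist())
    for o in("cartridge","small_cartridge","clip_front","clip_rear","optic","carrier"):
        print(o,[(round(d["p"],2),[round(float(v),3) for v in d["centre"]]) for d in robot.boxes_of(o,n)])
s=robot.observe();print(s)
E
```

```text
top [[372.73092777412995, 0.0, 258.3887288886123], [0.0, 372.73092777412995, 198.3437538249798], [0.0, 0.0, 1.0]] [[-0.0028, -1.0, 0.0089, 0.0451], [-0.9857, 0.0013, -0.1684, 0.4726], [0.1684, -0.0092, -0.9857, 1.0086], [0.0, 0.0, 0.0, 1.0]]
cartridge [(0.98, [0.551, -0.071, 0.027]), (0.95, [0.211, -0.379, 0.032]), (0.68, [0.568, -0.372, 0.031])]
small_cartridge [(0.5, [0.506, -0.198, 0.025])]
clip_front [(0.75, [0.528, 0.213, 0.043]), (0.44, [0.447, 0.251, 0.061]), (0.44, [0.696, -0.358, 0.057])]
clip_rear [(0.9, [0.531, 0.207, 0.037])]
optic [(0.92, [0.448, 0.249, 0.059]), (0.55, [0.695, -0.354, 0.059])]
carrier [(0.96, [0.525, 0.203, 0.039])]
side [[478.8710789224156, 0.0, 259.5501242333169], [0.0, 478.8710789224156, 185.94099253948707], [0.0, 0.0, 1.0]] [[0.9991, -0.0415, 0.0007, -0.4814], [-0.0304, -0.7422, -0.6695, 0.069], [0.0283, 0.6689, -0.7428, 1.4175], [0.0, 0.0, 0.0, 1.0]]
cartridge [(0.89, [0.572, -0.382, 0.031]), (0.77, [0.213, -0.389, 0.032]), (0.71, [0.559, -0.075, 0.028]), (0.67, [0.54, 0.181, 0.042])]
small_cartridge [(0.81, [0.507, -0.202, 0.018]), (0.21, [0.536, 0
[... 232 characters left out ...]
])]
{'t': 0.7, 'qpos': array([1.09041802e+00, 3.13111027e-01, 4.61294753e-02, 1.30359859e+00,
       3.56428631e-05, 1.43121705e+00]), 'qvel': array([-1.21514216e-03,  1.40435604e-03,  1.52697629e-03,  8.68318591e-06,
        1.61789506e-03,  4.85834032e-04]), 'effort': array([-1.22858881e-03, -4.80289686e+01,  2.98748177e+01, -1.10523047e-04,
       -1.74149905e-04, -4.43295320e-06]), 'tcp_pos': array([0.19220263, 0.54198637, 0.23138593]), 'ee_rot': array([1.69576088e-01, 9.85517092e-01, 1.08378066e-04, 1.60006344e-05]), 'ft_force': array([ 0.02147802, -0.2725771 ,  0.66775067]), 'torque': array([0.00100346, 0.02253752, 0.00113878]), 'grasp_force': 0.0, 'gripper_width': 0.08553847866484256}
```

View pics/top0.png

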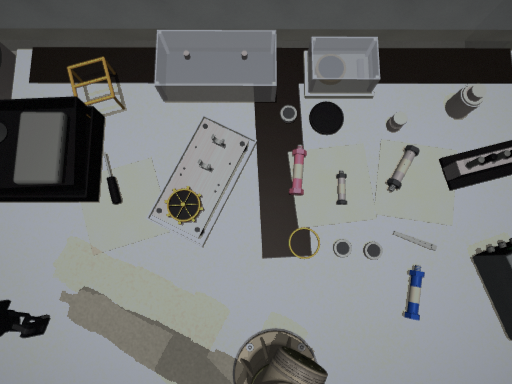

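View pics/side0.png

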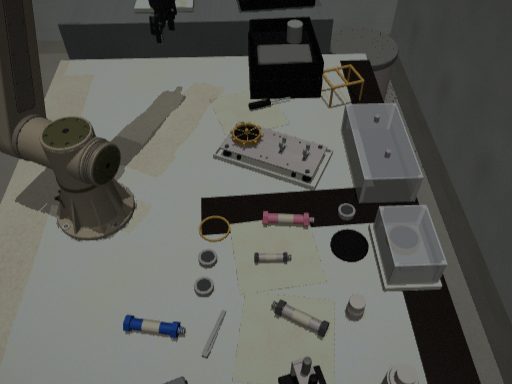

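Candidates in the top view: pink (298,170), blue (414,292), small metal (342,187), large metal (403,168). The large metal one fits: it is uncoloured and has the bigger size. I'll confirm it in an enlarged crop.

```bash
cat > h.py <<'E'
from bench import robot
import numpy as np, cv2
def plane(n,uv,z):
    c=robot.calibration(n);K=c["camera_matrix"];V=c["view"]
    R=V[:3,:3];t=V[:3,3];o=-R.T@t;d=R.T@np.linalg.solve(K,[uv[0],uv[1],1.]);return o+d*(z-o[2])/d[2]
def proj(n,p):
    c=robot.calibration(n);q=c["view"][:3,:3]@np.array(p)+c["view"][:3,3];q=c["camera_matrix"]@q;return q[:2]/q[2]
def tri(a,b):
    P=[robot.calibration(n)["camera_matrix"]@robot.calibration(n)["view"][:3] for n in("top","side")]
    X=cv2.triangulatePoints(P[0],P[1],np.array(a,float).reshape(2,1),np.array(b,float).reshape(2,1)).ravel();return X[:3]/X[3]
E
python3 - <<'E'
from h import *
t=cv2.imread("pics/top0.png");s=cv2.imread("pics/side0.png")
def crop(i,x,y,w,h,W,H): return cv2.resize(i[y:y+h,x:x+w],(W,H),interpolation=cv2.INTER_CUBIC)
a=np.hstack([crop(t,373,135,60,60,360,360)[:300],crop(t,140,110,120,140,360,420)[:300]])
a=np.vstack([np.hstack([crop(t,378,138,50,58,250,290),crop(t,175,122,68,58,340,290)]),np.hstack([crop(s,262,290,75,58,375,290)[:,:250],crop(s,268,120,68,58,340,290)])])
print(a.shape);cv2.imwrite("pics/crop1.png",a)
for n in("top","side"):
    robot.grab_frame(n)
    for d in robot.trace("cartridge",n):
        ys,xs=np.nonzero(d["pixels"])
        m,e,_=cv2.PCACompute2(np.c_[xs,ys].astype(np.float32),None)
        q=(np.c_[xs,ys]-m)@e[0]; A=m[0]+e[0]*q.min();B=m[0]+e[0]*q.max()
        print(n,round(d["p"],2),len(xs),A.round(1),B.round(1),plane(n,A,.02).round(3),plane(n,B,.02).round(3))
E
```

```text
(580, 590, 3)
top 0.87 679 [417.6 265. ] [411.5 319.8] [ 0.287 -0.4    0.02 ] [ 0.14  -0.373  0.02 ]
top 0.85 542 [414.  146.5] [390.1 190.6] [ 0.631 -0.415  0.02 ] [ 0.498 -0.336  0.02 ]
top 0.77 554 [299.8 145. ] [295.9 194.1] [ 0.635 -0.078  0.02 ] [ 0.488 -0.064  0.02 ]
side 0.82 763 [271.5 303. ] [326.4 329.3] [ 0.498 -0.338  0.02 ] [ 0.624 -0.412  0.02 ]
side 0.68 799 [122.9 321.7] [184.2 329.8] [ 0.136 -0.373  0.02 ] [ 0.285 -0.4    0.02 ]
side 0.68 534 [262.8 216.9] [313. 219.] [ 0.488 -0.065  0.02 ] [ 0.632 -0.078  0.02 ]
```

View pics/crop1.png

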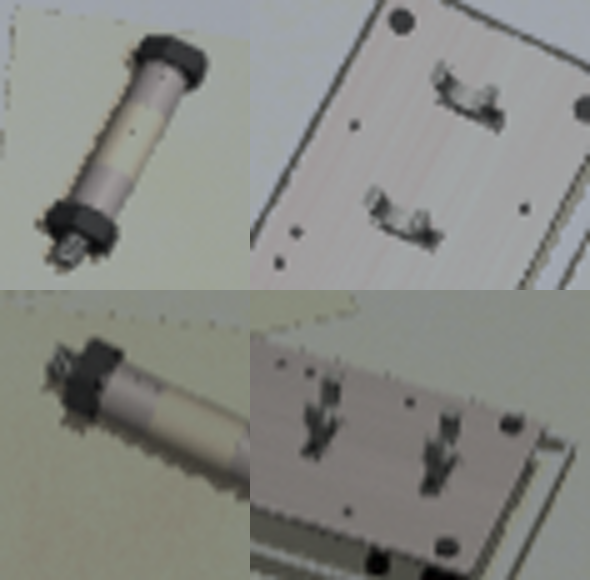

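Crop: the large cartridge's nose points down-left (top px ~391,189) and the rear cap is at (413,148), so the nose is near world (0.498,-0.337) and the length is 0.15 m, which fits. The clips are near top px (207,164) front and (220,139) rear. Next I'll measure the carrier's yaw and the clip seats.

```bash
python3 - <<'E'
from h import *
for n in("top","side"):
    robot.grab_frame(n)
    for o,z in(("carrier",.018),("deck",.04),("optic",.065),("clip_front",.06)):
        for d in robot.trace(o,n)[:2]:
            m=d["pixels"].astype(np.uint8);cs,_=cv2.findContours(m,0,2);c=max(cs,key=cv2.contourArea)
            W=np.array([plane(n,p[0],z)[:2]*1000 for p in c],np.float32)
            (cx,cy),(w,h),a=cv2.minAreaRect(W);M=W.mean(0)
            ys,xs=np.nonzero(m)
            print(n,o,round(d["p"],2),len(xs),"ctr",round(cx),round(cy),"size",round(w),round(h),"ang",round(a,1),"centroid",plane(n,(xs.mean(),ys.mean()),z).round(4))
# optic from brass colour: ellipse centre
    im=cv2.imread(f"pics/{n}0.png");hsv=cv2.cvtColor(im,cv2.COLOR_BGR2HSV)
    b=cv2.inRange(hsv,(15,110,60),(35,255,255));k,l,st,ce=cv2.connectedComponentsWithStats(cv2.dilate(b,np.ones((3,3))))
    for i in range(1,k):
        if st[i,4]>150: print(n,"brass",st[i],ce[i].round(1),"bboxctr@.07",plane(n,st[i,:2]+st[i,2:4]/2-.5,.07).round(4))
E
```

```text
top carrier 0.61 7510 ctr 535 205 size 187 353 ang 63.6 centroid [0.5301 0.2071 0.018 ]
top deck 0.83 5780 ctr 535 206 size 151 321 ang 63.9 centroid [0.5309 0.2078 0.04  ]
top optic 0.92 995 ctr 451 250 size 99 94 ang 9.2 centroid [0.4502 0.2495 0.065 ]
top optic 0.43 204 ctr 353 -377 size 117 15 ang 68.9 centroid [ 0.3517 -0.381   0.065 ]
top clip_front 0.64 5560 ctr 531 203 size 146 310 ang 63.6 centroid [0.5264 0.2053 0.06  ]
top clip_front 0.49 527 ctr 556 -360 size 39 148 ang 59.8 centroid [ 0.558  -0.3612  0.06  ]
top brass [  66   55   59   55 1047] [92.4 80.2] bboxctr@.07 [0.8072 0.5129 0.07  ]
top brass [164 185  40  40 784] [183.6 204.7] bboxctr@.07 [0.4508 0.2481 0.07  ]
top brass [288 227  33  32 387] [303.2 242.3] bboxctr@.07 [ 0.3473 -0.0775  0.07  ]
side carrier 0.59 4665 ctr 534 205 size 204 354 ang 63.4 centroid [0.5378 0.1953 0.018 ]
side deck 0.73 685 ctr 560 -385 size 38 143 ang 58.8 centroid [ 0.5639 -0.3873  0.04  ]
side optic 0.78 594 ctr 447 244 size 109 102 ang 59.2 centroid [0.4479 0.2428 0.065 ]
side optic 0.34 3221 ctr 529 175 size 159 312 ang 62.8 centroid [0.5355 0.1718 0.065 ]
side clip_front 0.8 3114 ctr 531 183 size 157 312 ang 62.8 centroid [0.5363 0.1797 0.06  ]
side brass [321  63  44  45 721] [343.1  79.7] bboxctr@.07 [0.7985 0.4832 0.07  ]
side brass [230 122  34  25 550] [246.5 133.9] bboxctr@.07 [0.4497 0.2359 0.07  ]
side brass [198 215  33  27 372] [214.3 227.6] bboxctr@.07 [ 0.3538 -0.1367  0.07  ]
```

```bash
python3 - <<'E'
from h import *
# lips from the enlarged crop: top tile (175,122)x5 at (250,0); side tile (268,120)x5 at (250,290)
T=lambda u,v:(175+(u-250)/5-.4,122+v/5-.4)
S=lambda u,v:(268+(u-250)/5-.4,120+(v-290)/5-.4)
for k,(a,b) in {"rearL":(T(440,70),S(450,418)),"rearR":(T(492,95),S(440,450)),"frL":(T(374,196),S(330,383)),"frR":(T(425,215),S(316,412))}.items():
    X=tri(a,b);print(k,X.round(4),"err",(proj("top",X)-a).round(1),(proj("side",X)-b).round(1))
E
```

```text
rearL [0.641  0.1713 0.0752] err [0.2 1.3] [ 0.6 -0.3]
rearR [0.6299 0.1427 0.0744] err [0.  0.1] [ 0.1 -0. ]
frL [0.5685 0.2064 0.0752] err [0.2 1.2] [ 0.6 -0.2]
frR [0.5574 0.1779 0.0771] err [0.2 1.1] [ 0.6 -0.2]
```

Consistent geometry: yaw 153.8°, front seat (0.563,0.193), rear seat (0.635,0.157), 80.5 mm apart, and the optic is 125 mm further on. I'll grasp the cartridge 18 mm towards the nose from its origin, at about (0.554,-0.370).

```bash
python3 -m creep '[[[38,-43,0,0,0,-1.5],[38,-43,0,0,0,-1.5],[38,-43,0,0,0,-1.5],[38,-43,0,0,0,-1.5],[39,-43,0,0,0,-1.5],[39,-43,0,0,0,-1.5],[39,-43,0,0,0,-1.8],[39,-41,0,0,0,0]]]' 1
python3 -m creep '[[[6,-57,-10,0,0,0],[6,-57,-10,0,0,0],[6,-57,-10,0,0,0],[6,-57,-10,0,0,0],[6,-57,-10,0,0,0],[6,-57,-10,0,0,0],[6,-57,-10,0,0,0],[6,-57,-10,0,0,0]]]'
python3 -m creep '[[[3,-57,-10,0,0,0],[3,-57,-10,0,0,0],[0,0,0,0,0,0],[0,0,0,0,0,0]]]'
python3 - <<'E'
from h import *
im=robot.grab_frame("top");cv2.imwrite("pics/t1.png",im)
s=robot.observe();print(s["tcp_pos"],s["ee_rot"],s["qpos"].round(2))
im2=robot.grab_frame("side")
a=np.hstack([cv2.resize(im[120:220,360:460],(400,400)),cv2.resize(im2[260:360,250:350],(400,400))]);cv2.imwrite("pics/c2.png",a)
for n in("top","side"):
    for d in robot.trace("cartridge",n):
        ys,xs=np.nonzero(d["pixels"])
        m,e,_=cv2.PCACompute2(np.c_[xs,ys].astype(np.float32),None)
        q=(np.c_[xs,ys]-m)@e[0]; A=m[0]+e[0]*q.min();B=m[0]+e[0]*q.max()
        print(n,round(d["p"],2),len(xs),plane(n,A,.02).round(3),plane(n,B,.02).round(3))
E
```

```text
t: 2.4
tcp_pos: [0.5014, 0.1984, 0.2316]
ee_rot: [0.262, 0.965, 0.0, 0.0]
ft_force: [0.5, 0.8, 0.4]
gripper_width: 0.0851
grasp_force: 0.0
t: 3.4
tcp_pos: [0.5483, -0.258, 0.1511]
ee_rot: [0.262, 0.965, 0.0, 0.0]
ft_force: [0.3, 0.4, -0.3]
gripper_width: 0.0856
grasp_force: 0.0
t: 3.9
tcp_pos: [0.5538, -0.3698, 0.1308]
ee_rot: [0.262, 0.965, 0.0, -0.001]
ft_force: [0.2, -0.3, 0.2]
gripper_width: 0.0856
grasp_force: 0.0
[ 0.55413202 -0.36913694  0.13133314] [ 2.61303097e-01  9.65256713e-01  3.33715741e-04 -2.39607066e-04] [-0.71  0.53  0.13  1.17  0.   -0.18]
top 0.97 446 [ 0.635 -0.08   0.02 ] [ 0.49  -0.058  0.02 ]
top 0.61 432 [ 0.613 -0.407  0.02 ] [ 0.502 -0.336  0.02 ]
side 0.74 793 [ 0.135 -0.372  0.02 ] [ 0.285 -0.4    0.02 ]
side 0.68 173 [ 0.486 -0.059  0.02 ] [ 0.545 -0.084  0.02 ]
side 0.57 691 [ 0.497 -0.338  0.02 ] [ 0.624 -0.413  0.02 ]
```

View pics/c2.png

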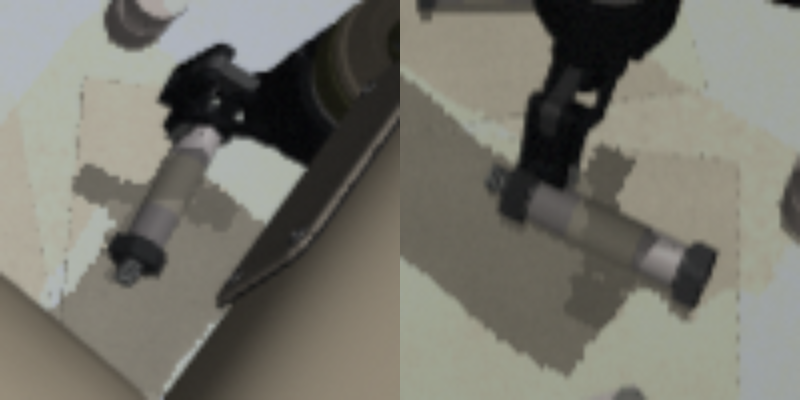

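The crop shows the fingers above the tube near the nose end, with the large metal cartridge below (nose at crop px ~(125,270)). Descending and gripping.

```bash
python3 -m creep '[[[0,0,-35,0,0,0],[0,0,-35,0,0,0],[0,-0.5,-30,0,0,0],[0,0,-20,0,0,0],[0,0,-7,0,0,0],[0,0,0,0,0,0]]]'
python3 -m creep '[[[0,0,0,0,0,0],[0,0,0,0,0,0],[0,0,0,0,0,0],[0,0,0,0,0,0],[0,0,0,0,0,0],[0,0,0,0,0,0]]]' 0 80
```

```text
t: 4.85
tcp_pos: [0.5545, -0.3699, 0.0047]
ee_rot: [0.261, 0.965, 0.0, 0.0]
ft_force: [0.7, 0.2, 0.5]
gripper_width: 0.0855
grasp_force: 0.0
t: 5.6
tcp_pos: [0.5546, -0.3709, 0.0052]
ee_rot: [0.262, 0.965, -0.0, 0.001]
ft_force: [-0.8, 0.7, 5.9]
gripper_width: 0.0255
grasp_force: 79.1
```

Gripped a bit high (width 25.5 mm is less than the tube's 28). I'll regrip 4 mm lower.

```bash
python3 -m creep '[[[0,0,0,0,0,0],[0,0,0,0,0,0],[0,0,-2,0,0,0],[0,0,-2,0,0,0],[0,0,0,0,0,0]]]' 0.8 80
python3 -m creep '[[[0,0,0,0,0,0],[0,0,0,0,0,0],[0,0,0,0,0,0],[0,0,0,0,0,0],[0,0,0,0,0,0]]]' 0 80
python3 -m creep '[[[0,0,15,0,0,0],[0,0,25,0,0,0],[0,0,30,0,0,0],[0,0,40,0,0,0],[0,0,45,0,0,0],[0,0,0,0,0,0]]]'
python3 - <<'E'
from h import *
im=robot.grab_frame("top");im2=robot.grab_frame("side")
a=np.hstack([cv2.resize(im[110:210,370:470],(400,400)),cv2.resize(im2[230:330,250:350],(400,400))]);cv2.imwrite("pics/c3.png",a)
E
```

```text
t: 6.22
tcp_pos: [0.554, -0.3703, -0.0001]
ee_rot: [0.262, 0.965, 0.0, -0.0]
ft_force: [0.1, 0.6, -0.2]
gripper_width: 0.0682
grasp_force: 0.0
t: 6.85
tcp_pos: [0.5544, -0.3707, 0.0007]
ee_rot: [0.262, 0.965, -0.0, 0.0]
ft_force: [-0.4, -0.0, 3.4]
gripper_width: 0.026
grasp_force: 78.8
t: 7.6
tcp_pos: [0.5563, -0.3723, 0.1608]
ee_rot: [0.262, 0.965, -0.002, 0.004]
ft_force: [0.2, 0.1, -1.3]
gripper_width: 0.0258
grasp_force: 78.7
```

View pics/c3.png

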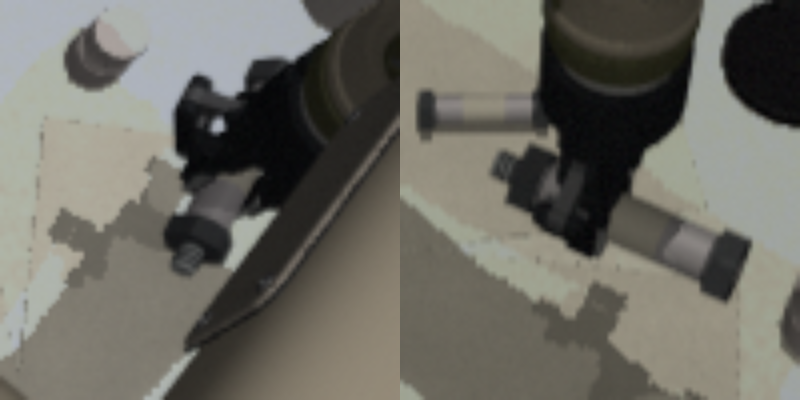

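Crop: the tube is held firmly near the nose end, clear of the bench, and the force reads -1.3 N, the cartridge's weight. Next I'll carry it over the clips, yawing +4.1° and tilting the nose 14° down.

```bash
python3 -m creep '[[[3,30,5,-0.78,-1.57,0.5],[4,55,0,-0.78,-1.57,0.5],[4,58,0,-0.78,-1.57,0.5],[4,60,0,-0.78,-1.57,0.5],[4,60,0,-0.78,-1.57,0.5],[4,60,0,-0.78,-1.57,0.5],[4,60,0,-0.78,-1.57,0.5],[4,60,0,-0.78,-1.57,0.6]]]' 
python3 -m creep '[[[2,60,0,0,0,0],[0,49,0,0,0,0],[0,0,-25,0,0,0],[0,0,-15,0,0,0],[0,0,0,0,0,0],[0,0,0,0,0,0]]]'
python3 - <<'E'
from h import *
s=robot.observe();print(s["tcp_pos"],s["ee_rot"])
from scipy.spatial.transform import Rotation as Ro
R=Ro.from_quat(s["ee_rot"]).as_matrix();print(R.round(3))
d=R[:,0];u=-R[:,2];o=s["tcp_pos"]+.0173*u-.0165*d
for k in(-.065,-.04,.04,.081):print(k,(o+k*d).round(4))
im=robot.grab_frame("top");im2=robot.grab_frame("side")
for n,i in(("top",im),("side",im2)):
  for k in(-.065,-.04,.04,.081):
    p=proj(n,o+k*d);cv2.circle(i,tuple(int(round(v)) for v in p),0,(0,0,255),-1)
  for F in((.563,.1927,.07),(.6348,.1574,.07)):
    p=proj(n,F);cv2.circle(i,tuple(int(round(v)) for v in p),0,(0,255,0),-1)
a=np.hstack([cv2.resize(im[100:200,160:260],(400,400),interpolation=0),cv2.resize(im2[85:185,250:350],(400,400),interpolation=0)]);cv2.imwrite("pics/c4.png",a)
E
```

```text
t: 8.7
tcp_pos: [0.5835, 0.0743, 0.1584]
ee_rot: [0.225, 0.967, -0.024, 0.119]
ft_force: [0.9, -0.2, -1.5]
gripper_width: 0.0257
grasp_force: 78.7
t: 9.45
tcp_pos: [0.5874, 0.1806, 0.1205]
ee_rot: [0.226, 0.967, -0.024, 0.12]
ft_force: [-0.0, 0.5, -0.7]
gripper_width: 0.0259
grasp_force: 79.0
[0.58740953 0.1806188  0.1204509 ] [ 0.22565886  0.96653177 -0.02383048  0.11969349]
[[-0.87   0.442  0.221]
 [ 0.431  0.897 -0.1  ]
 [-0.242  0.008 -0.97 ]]
-0.065 [0.6545 0.1473 0.157 ]
-0.04 [0.6327 0.158  0.1509]
0.04 [0.5632 0.1925 0.1315]
0.081 [0.5275 0.2101 0.1216]
```

View pics/c4.png

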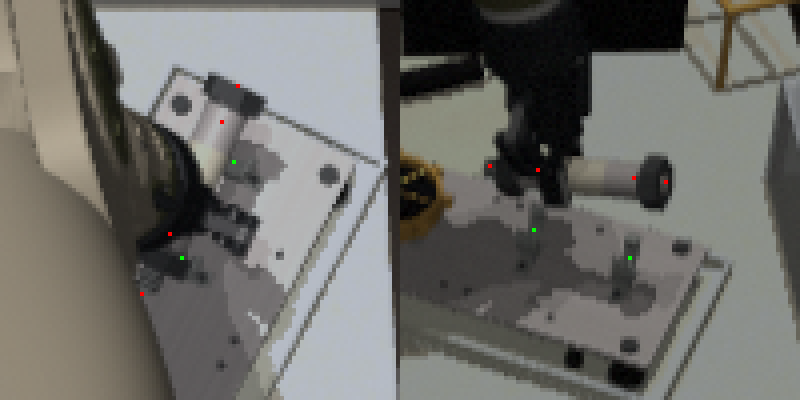

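The overlay matches: the tube's predicted points lie on it, and the seats fall on the clips (side crop (533,229) and (630,258)). Descending to just above the lips, then pressing in small steps.

```bash
python3 -m creep '[[[0,0,-15,0,0,0],[0,0,-15,0,0,0],[0,0,-10,0,0,0],[0,0,0,0,0,0]]]'
python3 -m creep '[[[0,0,-3,0,0,0],[0,0,-3,0,0,0],[0,0,0,0,0,0]]]'
python3 -m creep '[[[0,0,-2,0,0,0],[0,0,-2,0,0,0],[0,0,0,0,0,0]]]'
```

```text
t: 10.05
tcp_pos: [0.5864, 0.1814, 0.0789]
ee_rot: [0.225, 0.967, -0.024, 0.119]
ft_force: [-0.2, 0.2, -0.0]
gripper_width: 0.0257
grasp_force: 79.1
t: 10.42
tcp_pos: [0.5879, 0.182, 0.0749]
ee_rot: [0.225, 0.967, -0.023, 0.12]
ft_force: [1.5, 1.8, 0.8]
gripper_width: 0.0259
grasp_force: 79.2
t: 10.8
tcp_pos: [0.5878, 0.1818, 0.0708]
ee_rot: [0.225, 0.967, -0.023, 0.12]
ft_force: [1.3, 3.8, 4.4]
gripper_width: 0.0257
grasp_force: 79.3
```

```bash
python3 -m creep '[[[0.7,1.4,0,0,0,0],[0,0,-2,0,0,0],[0,0,0,0,0,0]]]'
python3 -m creep '[[[0,0,-2,0,0,0],[0,0,-1,0,0,0],[0,0,0,0,0,0]]]'
python3 -m creep '[[[0,0,-2,0,0,0],[0,0,-1,0,0,0],[0,0,0,0,0,0]]]'
```

```text
t: 11.18
tcp_pos: [0.5876, 0.1825, 0.0681]
ee_rot: [0.225, 0.967, -0.024, 0.119]
ft_force: [-2.0, 0.6, 5.5]
gripper_width: 0.0261
grasp_force: 79.4
t: 11.55
tcp_pos: [0.5877, 0.1826, 0.0654]
ee_rot: [0.225, 0.967, -0.024, 0.12]
ft_force: [-1.0, 0.4, 5.7]
gripper_width: 0.0262
grasp_force: 79.5
t: 11.92
tcp_pos: [0.5877, 0.1825, 0.0623]
ee_rot: [0.225, 0.967, -0.024, 0.12]
ft_force: [-0.7, 0.0, 4.3]
gripper_width: 0.0257
grasp_force: 79.5
```

```bash
python3 -m creep '[[[0,0,-2,0,0,0],[0,0,0,0,0,0]]]'
python3 -m creep '[[[0,0,-2,0,0,0],[0,0,0,0,0,0]]]'
python3 -m creep '[[[0,0,-2,0,0,0],[0,0,0,0,0,0]]]'
python3 - <<'E'
from h import *
f=[]
for i in range(6): robot.grab_frame("side" if i%2 else "top");f.append(robot.observe()["ft_force"])
print(np.mean(f,0).round(2))
E
```

```text
t: 12.18
tcp_pos: [0.5865, 0.1829, 0.059]
ee_rot: [0.225, 0.967, -0.024, 0.118]
ft_force: [-0.6, 2.8, -1.4]
gripper_width: 0.0257
grasp_force: 79.3
t: 12.42
tcp_pos: [0.5866, 0.1829, 0.0573]
ee_rot: [0.225, 0.967, -0.024, 0.118]
ft_force: [-2.8, 1.9, 1.4]
gripper_width: 0.0259
grasp_force: 79.4
t: 12.68
tcp_pos: [0.5868, 0.1828, 0.0558]
ee_rot: [0.225, 0.967, -0.024, 0.119]
ft_force: [-4.3, 1.4, 2.0]
gripper_width: 0.0257
grasp_force: 79.4
[-5.29  1.99  2.28]
```

The front end snapped in: the force dropped and the axis height fits home. A residual axial force towards the optic suggests the tube sits slightly too far back, so I'll ease it forward, release, and look.

```bash
python3 -m creep '[[[-1.8,0.9,1,0,0,0],[0,0,1,0,0,0],[0,0,0,0,0,0]]]'
python3 -m creep '[[[0,0,0,0,0,0],[0,0,0,0,0,0],[0,0,0,0,0,0],[0,0,0,0,0,0]]]' 0.75
python3 -m creep '[[[6,-3,24,0,0,0],[6,-3,24,0,0,0],[6,-3,24,0,0,0],[6,-3,24,0,0,0],[0,0,0,0,0,0]]]'
python3 - <<'E'
from h import *
s=robot.observe();print(s["tcp_pos"],s["ft_force"].round(1))
im=robot.grab_frame("top");im2=robot.grab_frame("side")
a=np.hstack([cv2.resize(im[100:200,160:260],(400,400)),cv2.resize(im2[85:185,250:350],(400,400))]);cv2.imwrite("pics/c5.png",a)
E
```

```text
t: 13.35
tcp_pos: [0.5865, 0.1832, 0.0585]
ee_rot: [0.225, 0.967, -0.024, 0.12]
ft_force: [-0.5, -3.0, -0.8]
gripper_width: 0.0256
grasp_force: 79.3
t: 13.85
tcp_pos: [0.5862, 0.1839, 0.0584]
ee_rot: [0.225, 0.967, -0.024, 0.12]
ft_force: [-0.0, -0.5, -0.2]
gripper_width: 0.0639
grasp_force: 0.0
t: 14.48
tcp_pos: [0.6121, 0.172, 0.1567]
ee_rot: [0.225, 0.966, -0.023, 0.122]
ft_force: [1.0, 0.2, -0.4]
gripper_width: 0.0642
grasp_force: 0.0
[0.61210211 0.17200189 0.1566764 ] [ 1.   0.2 -0.4]
```

View pics/c5.png

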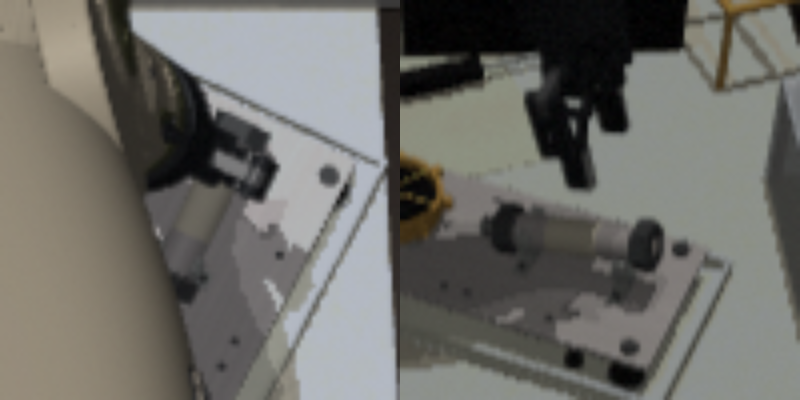

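Side crop: the tube leans with the rear raised (cap ~(648,245)) and the front at the clip seat (533,232), which is consistent with front home and rear on its lips. I'll level the tool, close the fingers, and press on the rear cap.

```bash
python3 -m creep '[[[8,-5,0,1.55,3.15,0],[9,-5,0,1.55,3.15,0],[9,-5,0,1.55,3.15,0],[10,-6,0,1.55,3.15,0],[0,0,0,0,0,0],[0,0,0,0,0,0]]]' 0 30
python3 -m creep '[[[0,0,-15,0,0,0],[0,0,-15,0,0,0],[0,0,-5,0,0,0],[0,0,0,0,0,0]]]'
```

```text
t: 15.32
tcp_pos: [0.645, 0.151, 0.1528]
ee_rot: [0.227, 0.974, 0.004, -0.0]
ft_force: [-0.4, 1.1, 0.0]
gripper_width: 0.0001
grasp_force: 0.0
t: 15.82
tcp_pos: [0.6454, 0.1508, 0.1185]
ee_rot: [0.227, 0.974, 0.004, 0.0]
ft_force: [0.6, 0.3, 1.9]
gripper_width: 0.0001
grasp_force: 0.0
```

```bash
python3 -m creep '[[[3,0,-2,0,0,0],[0,0,-3,0,0,0],[0,0,-2,0,0,0],[0,0,0,0,0,0]]]'
python3 -m creep '[[[0,0,-2,0,0,0],[0,0,-2,0,0,0],[0,0,0,0,0,0]]]'
python3 -m creep '[[[0,0,-2,0,0,0],[0,0,-2,0,0,0],[0,0,0,0,0,0]]]'
```

```text
t: 16.32
tcp_pos: [0.649, 0.1507, 0.1121]
ee_rot: [0.227, 0.974, 0.004, 0.0]
ft_force: [-0.1, 0.0, -0.6]
gripper_width: 0.0001
grasp_force: 0.0
t: 16.7
tcp_pos: [0.6493, 0.1507, 0.1084]
ee_rot: [0.227, 0.974, 0.004, 0.001]
ft_force: [0.2, 0.0, 1.4]
gripper_width: -0.0
grasp_force: 0.6
t: 17.08
tcp_pos: [0.6497, 0.1506, 0.1047]
ee_rot: [0.227, 0.974, 0.004, 0.001]
ft_force: [1.4, -0.9, 4.1]
gripper_width: 0.0001
grasp_force: 1.7
```

```bash
python3 -m creep '[[[0,0,-2,0,0,0],[0,0,-1,0,0,0],[0,0,0,0,0,0]]]'
python3 -m creep '[[[0,0,-2,0,0,0],[0,0,-1,0,0,0],[0,0,0,0,0,0]]]'
python3 -m creep '[[[0,0,-2,0,0,0],[0,0,0,0,0,0]]]'
```

```text
t: 17.45
tcp_pos: [0.6496, 0.1507, 0.1016]
ee_rot: [0.227, 0.974, 0.004, 0.001]
ft_force: [1.8, -1.1, 4.0]
gripper_width: 0.0001
grasp_force: 2.4
t: 17.82
tcp_pos: [0.6493, 0.1508, 0.0986]
ee_rot: [0.227, 0.974, 0.004, 0.001]
ft_force: [2.2, -1.3, 4.5]
gripper_width: 0.0002
grasp_force: 2.7
t: 18.08
tcp_pos: [0.6494, 0.1508, 0.0966]
ee_rot: [0.227, 0.974, 0.004, 0.001]
ft_force: [2.1, -0.5, 5.5]
gripper_width: -0.0001
grasp_force: 2.9
```

```bash
python3 -m creep '[[[0,0,-2,0,0,0],[0,0,0,0,0,0]]]'
python3 -m creep '[[[0,0,-2,0,0,0],[0,0,0,0,0,0]]]'
python3 -m creep '[[[0,0,-2,0,0,0],[0,0,0,0,0,0]]]'
```

```text
t: 18.32
tcp_pos: [0.6493, 0.1508, 0.0945]
ee_rot: [0.227, 0.974, 0.004, 0.001]
ft_force: [1.1, -1.3, 5.9]
gripper_width: 0.0001
grasp_force: 2.6
t: 18.58
tcp_pos: [0.6478, 0.151, 0.0912]
ee_rot: [0.227, 0.974, 0.004, -0.001]
ft_force: [0.5, -0.5, 0.6]
gripper_width: -0.0001
grasp_force: 0.0
t: 18.82
tcp_pos: [0.6482, 0.1509, 0.0893]
ee_rot: [0.227, 0.974, 0.004, -0.0]
ft_force: [-0.0, 0.3, 0.4]
gripper_width: 0.0003
grasp_force: 0.0
```

Rear snapped in. I'll press a few mm more to confirm it is home, then retreat and look.

```bash
python3 -m creep '[[[0,0,-2,0,0,0],[0,0,-2,0,0,0],[0,0,0,0,0,0]]]'
python3 -m creep '[[[0,0,-2,0,0,0],[0,0,0,0,0,0]]]'
python3 -m creep '[[[0,0,15,0,0,0],[0,0,40,0,0,0],[0,0,50,0,0,0],[-10,-50,20,0,0,0],[-10,-60,0,0,0,0],[-10,-60,0,0,0,0],[-10,-60,0,0,0,0],[-10,-60,0,0,0,0]]]'
python3 -m creep '[[[-10,-50,0,0,0,0],[-10,-50,0,0,0,0],[0,0,0,0,0,0],[0,0,0,0,0,0]]]'
python3 - <<'E'
from h import *
im=robot.grab_frame("top");im2=robot.grab_frame("side")
for n in("top","side"):
    for d in robot.trace("cartridge",n):
        ys,xs=np.nonzero(d["pixels"])
        m,e,_=cv2.PCACompute2(np.c_[xs,ys].astype(np.float32),None)
        q=(np.c_[xs,ys]-m)@e[0]; A=m[0]+e[0]*q.min();B=m[0]+e[0]*q.max()
        print(n,round(d["p"],2),len(xs),plane(n,A,.073).round(3),plane(n,B,.073).round(3))
a=np.hstack([cv2.resize(im[110:210,160:260],(400,400),interpolation=2),cv2.resize(im2[85:185,240:340],(400,400),interpolation=2)]);cv2.imwrite("pics/c6.png",a)
E
```

```text
t: 19.2
tcp_pos: [0.649, 0.1508, 0.0861]
ee_rot: [0.227, 0.974, 0.004, 0.001]
ft_force: [-0.8, -0.2, 0.1]
gripper_width: 0.0005
grasp_force: 0.3
t: 19.45
tcp_pos: [0.6492, 0.1508, 0.0845]
ee_rot: [0.227, 0.974, 0.004, 0.001]
ft_force: [-0.7, 0.7, 2.7]
gripper_width: -0.0
grasp_force: 1.1
t: 20.45
tcp_pos: [0.5989, -0.1412, 0.2107]
ee_rot: [0.227, 0.974, 0.004, 0.002]
ft_force: [0.7, -0.4, 0.9]
gripper_width: 0.0003
grasp_force: 0.0
t: 20.95
tcp_pos: [0.5791, -0.2392, 0.21]
ee_rot: [0.228, 0.974, 0.004, 0.001]
ft_force: [0.7, -0.5, 0.4]
gripper_width: 0.0003
grasp_force: 0.0
top 0.83 501 [ 0.618 -0.073  0.073] [ 0.478 -0.057  0.073]
top 0.75 575 [0.657 0.146 0.073] [0.521 0.213 0.073]
top 0.42 5060 [0.664 0.128 0.073] [0.391 0.271 0.073]
side 0.93 767 [ 0.151 -0.4    0.073] [ 0.293 -0.426  0.073]
side 0.9 358 [ 0.486 -0.103  0.073] [ 0.621 -0.126  0.073]
side 0.68 220 [0.522 0.218 0.073] [0.598 0.164 0.073]
```

View pics/c6.png

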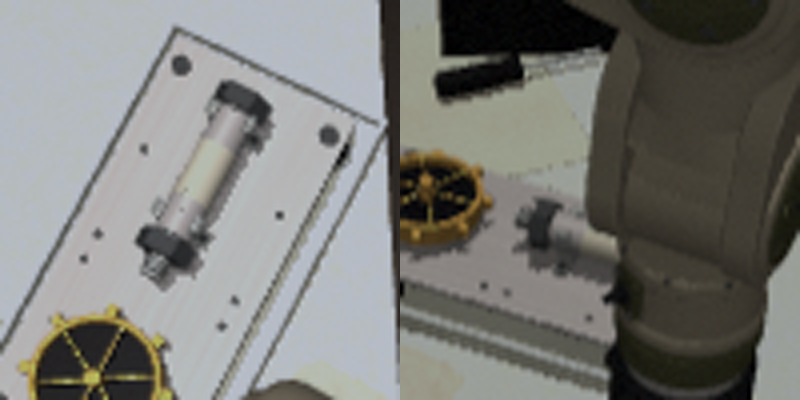

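Top crop: the tube lies in both clips with the nose (155,270) pointing at the optic. The arm hides the side view, so I'll move it aside and check level.

```bash
python3 -m creep '[[[-30,-50,0,0,0,0],[-30,-50,0,0,0,0],[-30,-50,0,0,0,0],[-30,-50,0,0,0,0],[0,0,0,0,0,0],[0,0,0,0,0,0]]]'
python3 - <<'E'
from h import *
im=robot.grab_frame("top");im2=robot.grab_frame("side")
E={}
for n in("top","side"):
    for d in robot.trace("cartridge",n):
        ys,xs=np.nonzero(d["pixels"])
        m,e,_=cv2.PCACompute2(np.c_[xs,ys].astype(np.float32),None)
        q=(np.c_[xs,ys]-m)@e[0]; A=m[0]+e[0]*q.min();B=m[0]+e[0]*q.max()
        w=plane(n,m[0],.073)
        if len(xs)<1200 and w[1]>.1: E[n]=sorted([A,B],key=lambda p:plane(n,p,.073)[0]);print(n,len(xs),[plane(n,p,.073).round(4) for p in E[n]])
if len(E)==2: print(tri(E["top"][0],E["side"][0]),tri(E["top"][1],E["side"][1]))
F=np.array([.563,.1927,.07]);d=np.array([-.8973,.4415,0])
for k in(41,-105,0,-80):
  p=proj("side",F+d*k/1000);cv2.circle(im2,tuple(int(round(v)) for v in p),0,(0,0,255),-1)
cv2.imwrite("pics/c7.png",cv2.resize(im2[105:175,255:355],(800,560),interpolation=2))
E
```

```text
t: 21.9
tcp_pos: [0.4595, -0.4384, 0.2093]
ee_rot: [0.227, 0.974, 0.004, 0.001]
ft_force: [-0.5, -0.3, 0.1]
gripper_width: -0.0002
grasp_force: 0.0
top 527 [array([0.5235, 0.2122, 0.073 ]), array([0.657 , 0.1451, 0.073 ])]
top 996 [array([0.4264, 0.2933, 0.073 ]), array([0.4706, 0.1994, 0.073 ])]
side 93 [array([0.64  , 0.1774, 0.073 ]), array([0.6429, 0.1247, 0.073 ])]
[ 0.59173581  0.34225771 -0.09154331] [ 0.60108818  0.22066535 -0.0331076 ]
```

View pics/c7.png

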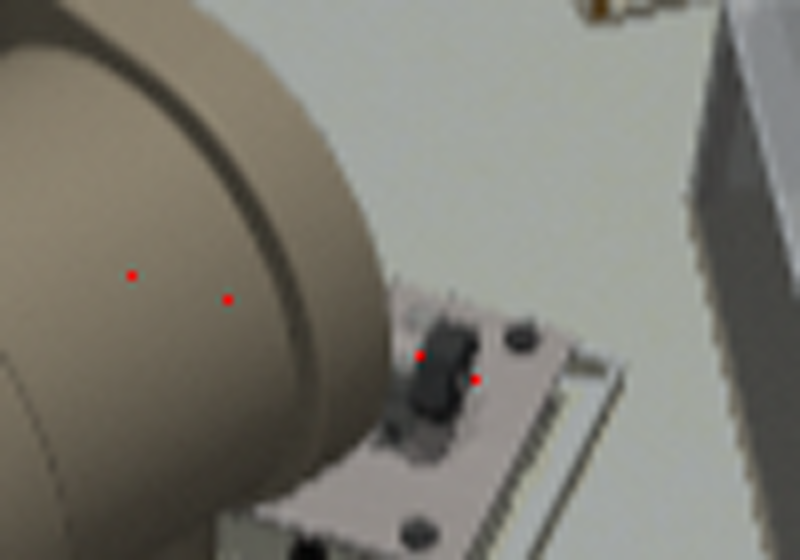

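The rear cap sits at the predicted home position, within a pixel of (475,380). The front height matched in the previous side crop, where the nose was at the expected height. Both ends are home, and the gripper is clear of everything.

```bash
python3 -c "
from bench import robot
print(robot.finish_job())"
```

```text
the job is handed in; nothing more can be done
None
```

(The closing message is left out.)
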